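# Open the centrifuge and take out the red-capped tube

## Robot

A 6-joint arm with a two-finger parallel gripper is mounted at the origin on the work surface. World frame = base frame: x ahead of the robot, y to its left, z up, the work surface at z = 0. Lengths are in m, angles in rad, forces in N, time in s.
With the tool pointing down it reaches from about 0.4 to 0.825 m from the base axis. Payload 7 kg.
Tool frame: the origin (TCP) lies between the finger pads; the fingertips stand 8 mm ahead of it and the grasp point (between the pads) lies 11 mm behind it (arm.finger_overhang is the distance from the TCP to the fingertips, in m); z points along the fingers, y is the line along which they close (so a half turn about z gives the same grasp; the last joint's range is limited). The gripper opens to 88 mm and grips with 3 to 60 N. Pads are 19 mm wide; open, the fingers measure 130 mm over their backs; the gripper's body (78 mm by 193 mm) begins 47 mm behind the grasp point.
Start: joints at [-0.88, 0.359, 0.012, 0, -1.224, -0.288], TCP at [0.265, -0.621, 0.202] pointing down, gripper open.
Joint ranges: [-3.07, 3.07], [-1.43, 2.12], [-1.02, 1.25], [-3.03, 1.67], [-3.05, -0], [-3.03, 3.03]. Speed limits (rad/s): [2.39, 2.39, 3.01, 3.14, 3.14, 3.14].

## Interface

Orientations are given as [roll, pitch, yaw] about the fixed x, y, z axes, in that order (R = Rz(yaw) Ry(pitch) Rx(roll)).
In Python, from station import arm gives the robot as it stands.
- The arm moves only by the tool move_arm, never from a script. Its argument "rows" is text: rows parted by semicolons, each of 7 numbers parted by spaces: the turn, a rotation vector about the tool's x, y, z in degrees, then the shift along the tool's x, y, z in m, then the finger opening in m, from 0 to 0.0876. A call has 1 to 8 rows; each row shifts and turns the commanded pose from where the row before left it, along the tool's axes as they then stand; what a row does not reach is not made up. A row lasts 1/8 s, in which the tool goes at most 62.5 mm and 10.7 degrees, less where a joint would pass 70% of its speed; a pose out of reach is approached as far as the arm can. A call is refused whole if a number of a shift passes 0.0625 or a number of a turn 10.7, either way. A call with a gripper value outside its range is refused whole. The fingers move at their own pace and stop on an object; "squeeze" is the grip in N (left out, the last holds). Time passes only in rows, so rows that do not move let the fingers close. It gives the time, the measured TCP pose, the force, the opening and the grip force at its end, in the units of the state.
- arm.get_state(): the state, without advancing time (a new reading comes with each control period).
- arm.grab_frame(name): name is "scene" or "top" or "wrist"; returns (picture, depth): 480x640x3 uint8, blue, green, red; 480x640 float32, m along the optical axis (not along the pixel's ray), 0 where there is no reading.
- arm.camera_model(name): a dict with "mtx" (3x3 intrinsics, pixels), "camera_from_world" (4x4, takes a point from world to camera coordinates); the wrist camera has in their place "mount" (4x4, takes a point from camera to tool coordinates, whose origin is the TCP and whose axes are the flange's). Camera axes: x right, y down, z forward; pixel columns grow to the right and rows downward; lengths in m; the calibration is good to about 2 mm. The wrist camera is an equidistant fisheye: a pixel r from the principal point sees the ray r / f radians off the axis. A picture is of the moment at which its call begins: read the wrist's pose just before it. camera_model takes no time and is no camera call.
- arm.job_done(): hands the job in; it is judged then, once.
The state is a dict: "t": time; "q": joint angles; "qd": joint speeds; "joint_efforts": joint torques, N m; "eef_pos": TCP position; "ee_rot": TCP orientation; "force": force on the tool from outside, world axes, zero at the start; "moment": the same for the moment, N m; "width": finger opening in m; "gripper_force": force on a finger pad.
Only numpy, scipy, OpenCV 4.12 (cv2) and the standard library are available. Lean on these libraries where they do the work, as an engineer would, in place of code of your own. Each camera call takes 0.05 s, during which the arm holds its last target. There are 200 camera calls.

## Task

The run is over: swing the lid of the white centrifuge in the middle of the bench up past the point where its spring takes over, so that it stays open by itself with nothing touching it. Then draw the red-capped tube out of the rotor and stand it upright, cap up, in a free compartment of the white four-place rack, let go, and leave everything else as it stands.

Things in the scene. Friction and masses are not known exactly. Their poses are not given: they have to be found in the camera images.
- centrifuge: White benchtop centrifuge, fixed. Origin on the bench below the middle of its chamber, z up; its front (control panel, lid lip) faces its -x, to the robot. x from -110 to +125 mm, 270 mm wide (y), flat deck 125 mm high with a 194 mm square chamber opening. Front upright at x = -110 from 70 to 125 mm height; the sloped panel below juts to x = -134 at its foot.
- lid (a joint): Lid angle: 0 closed, grows as its front rises, 1.75 fully open at a stop, leaning back a little. A 46 mm deep, 250 mm wide shell, about 1.3 kg (varies). Below its over-centre point, somewhere from 0.6 to 0.95 rad, it falls shut (lifting at the lip takes 1.5 to 4 N, damped); beyond it, the spring swings it fully open in one to two seconds and keeps it there.
- lid_lip (a point): Middle of the lower front edge of the blue lip on the lid's front: 180 mm wide (y), 12 mm thick, 26 mm out from the lid's front wall. With the lid shut its underside is 137 mm above the bench, open below, its edge 27 mm ahead of the machine's upright front. Too wide to pinch: fingers go under it from the front. Moves with the lid, 255 mm from the hinge.
- lid_hinge (a point): Point on the lid's hinge line (parallel to the centrifuge's y), midway across, 125 mm above the bench, 118 mm behind the chamber's middle.
- tube: Tube to move: clear, 29 mm diameter, 115 mm long, flat foot, red cap (35 mm diameter, top 25 mm), about 70 g. Origin at the foot's centre, z along its axis to the cap. It sits loosely 60 mm deep in a rotor bore, slanted about 31 degrees from upright, foot outwards to the far side, cap leaning in over the rotor axis; the upper 55 mm stand free. Draw it out along its own axis.
- rotor: Aluminium four-place rotor in the chamber, fixed; origin on its axis, 30 mm above the bench, z up; its +x points from the axis to the bore of the red-capped tube (bore mouth 46 mm out from the axis, 102 mm above the bench). Opposite, a white balance plug, standing 18 mm out of its bore, stays in place; the other two bores are empty.
- rack: White plastic rack, fixed to the bench, 188 mm long (x), 50 mm wide (y), open on top, walls 63 mm high; four square compartments, 42 mm wide inside, in a row along x. Origin at the centre of its underside.
- slot0 (a point): Centre of the floor (5 mm above the bench) of the first compartment, at rack x = -69 mm.
- slot1 (a point): The same for the second compartment, at rack x = -23 mm.
- slot2 (a point): The same for the third compartment, at rack x = +23 mm.
- slot3 (a point): The same for the fourth compartment, at rack x = +69 mm.
- tube_blue: Tube like the red-capped one but with a blue cap, standing in a compartment of the rack; leave it. Origin at its foot.
- tube_green: The same with a green cap; leave it.
- bottle: White plastic bottle, 70 mm across, 170 mm high, loose; bystander. Origin under its centre.
- beaker: Glass beaker, 80 mm across, 90 mm high, loose; bystander. Origin under its centre.
- jar: Amber jar, 70 mm across, 80 mm high, loose; bystander. Origin under its centre.
- tipbox: Orange box with a clear lid, 85 x 120 x 58 mm, loose; bystander. Origin under its centre.
Things that resemble listed ones, but are neither listed nor needed, are in the scene too. Leave any yellow look-alike of the rack alone.

How it is judged:
On the way, in this order (a step that is already met when the one before it is completed fails the run):
1. the lid stands fully open by itself, nothing touching it, the tube still in the rotor (value of joint lid above 1.6 rad and contact force between each of the arm, the fingers and centrifuge below 0.2 N and distance between tube and rotor below 0.09 m), for 0.3 s.
2. the tube is drawn clear of the rotor (distance between tube and rotor above 0.15 m), for 0.1 s.
At the end, for the whole second after the job is handed in: The lid is still open (above 1.6 rad); the red-capped tube stands in a compartment of the rack, foot on its floor (origin less than 15 mm above the rack's underside), cap up within 0.27 rad of upright, at rest and released (value of joint lid above 1.6 rad and x of tube in the frame of rack between -0.094 and 0.094 m and y of tube in the frame of rack between -0.025 and 0.025 m and z of tube in the frame of rack below 0.015 m and angle between tube's own z axis and vertical below 0.27 rad and linear speed of tube below 0.02 m/s and contact force between the fingers and tube below 0.1 N); the robot touches nothing.
It fails at once if a tube of the rack is moved more than 30 mm (distance of any of tube_blue, tube_green from where it was at the start of the episode above 0.03 m).
It fails at once if a bystander is moved more than 30 mm (distance of any of bottle, beaker, jar, tipbox from where it was at the start of the episode above 0.03 m).
It also fails if it takes over 56 s, if anything falls off the work surface, if the arm or the gripper's body presses on something with over 40 N, if the wrist force passes 120 N, or if a joint passes its speed limit or range.

## Working session

There is one attempt and no reset: what is moved stays moved. The work goes in short steps, Python scripts to look and compute and a tool call to move; the robot and the scene stay as the last step left them, time stands still between calls to the robot, and variables do not carry over. Pictures are saved under pics/ and viewed, at most 10 in all, crops included, and the job is handed in when it is done.

Besides the shell and the picture viewer there is one more tool, called after "Request:" by a JSON object that holds its "name" and its "arguments", one argument or row to a line. move_arm: Moves the arm, as the interface text tells. Its arguments: {"type":"object","properties":{"rows":{"type":"string"},"squeeze":{"type":"number"}},"required":["rows"]}

```bash
mkdir -p pics; ls
python3 - <<'E'
from station import arm
import cv2,numpy as np
for n in("scene","top"):
    p,d=arm.grab_frame(n); cv2.imwrite(f"pics/{n}0.png",p); np.save(f"pics/{n}0.npy",d)
    m=arm.camera_model(n); print(n,np.round(m["mtx"],1).tolist(),np.round(m["camera_from_world"],3).tolist())
print(arm.camera_model("wrist"))
print(arm.get_state())
E
```

```text
pics
scene [[490.1, 0.0, 308.9], [0.0, 490.1, 237.3], [0.0, 0.0, 1.0]] [[-0.752, 0.659, -0.002, 0.394], [0.467, 0.531, -0.707, -0.223], [-0.465, -0.533, -0.707, 1.603], [0.0, 0.0, 0.0, 1.0]]
top [[445.2, 0.0, 315.8], [0.0, 445.2, 231.6], [0.0, 0.0, 1.0]] [[-0.004, -1.0, -0.005, 0.051], [-0.998, 0.004, -0.066, 0.558], [0.066, 0.005, -0.998, 1.436], [0.0, 0.0, 0.0, 1.0]]
{'mtx': array([[371.64829954,   0.        , 321.47007904],
       [  0.        , 371.64829954, 238.37957353],
       [  0.        ,   0.        ,   1.        ]]), 'mount': array([[-1.09635308e-03, -9.60482236e-01, -2.78339133e-01,
         7.57345721e-02],
       [ 9.99999285e-01, -9.20292014e-04, -7.63199081e-04,
        -3.62308237e-04],
       [ 4.76885879e-04, -2.78339770e-01,  9.60482558e-01,
        -1.82798763e-01],
       [ 0.00000000e+00,  0.00000000e+00,  0.00000000e+00,
         1.00000000e+00]])}
{'t': 0.1, 'q': array([-8.79888521e-01,  3.59317551e-01,  1.11617009e-02, -3.30568472e-04,
       -1.22410102e+00, -2.88136865e-01]), 'qd': array([ 0.00072373, -0.00209861,  0.00248743, -0.00118702,  0.00115152,
        0.00090075]), 'joint_efforts': array([-1.14677619e-03, -5.84162092e+01,  2.93754226e+01,  7.01545671e+00,
        1.02279894e-02, -5.04412742e-05]), 'eef_pos': array([ 0.26439642, -0.62054884,  0.20141584]), 'ee_rot': array([ 3.14010400e+00, -1.17117104e-04, -2.73893418e+00]), 'force': array([ 0.34171843,  0.49334648, -0.54483852]), 'moment': array([0.02206019, 0.06762064, 0.0506661 ]), 'gripper_force': 0.0, 'width': 0.08767937451458767}
```

View pics/scene0.png

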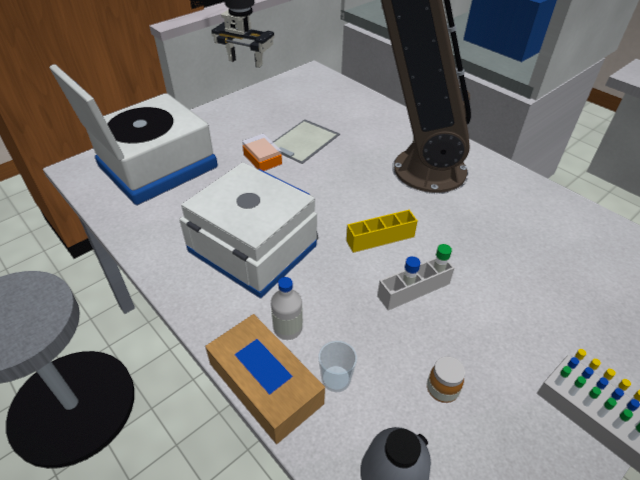

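View pics/top0.png

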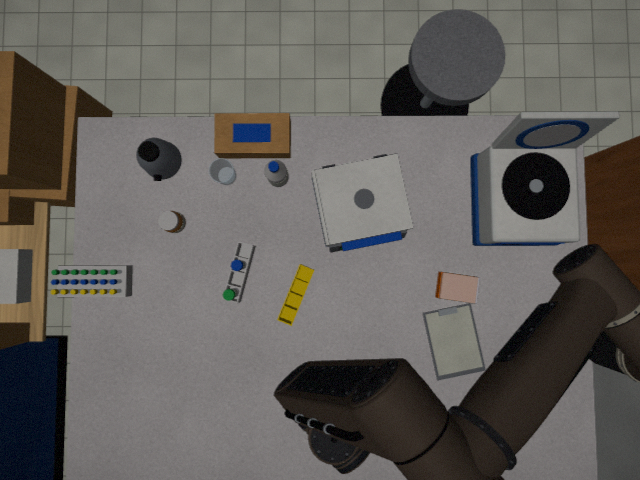

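The scene view shows the closed white centrifuge at about (250,225), bottle (287,310), white rack (415,282) with blue and green caps, and the yellow look-alike rack (382,230). The top view has the lid at (362,202), its front facing down-image, and the white rack at (239,272). The open centrifuge at right, (530,190), is a look-alike: it isn't in the middle and it's already open.

```bash
cat > h.py <<'E'
import numpy as np,cv2
from station import arm
def cloud(n,d):
    m=arm.camera_model(n);K=m["mtx"];T=np.linalg.inv(m["camera_from_world"])
    v,u=np.mgrid[0:480,0:640]
    c=np.stack([(u-K[0,2])/K[0,0]*d,(v-K[1,2])/K[1,1]*d,d],-1)
    w=c@T[:3,:3].T+T[:3,3]; w[d==0]=np.nan; return w
def rect(xy):
    r=cv2.minAreaRect((np.asarray(xy)*1000).astype(np.float32)); return r
def big(mask):
    n,l,s,c=cv2.connectedComponentsWithStats(mask.astype(np.uint8)); return l==1+np.argmax(s[1:,4])
E
python3 - <<'E'
from h import *
p=cv2.imread("pics/top0.png");d=np.load("pics/top0.npy");w=cloud("top",d);z=w[...,2]
print("bench z",np.nanmedian(z[330:350,200:260]))
roi=np.zeros_like(z,bool);roi[130:260,300:425]=1
m=big(roi&(z>.155)&(z<.2));print("lid top",np.nanmedian(z[m]),rect(w[m][:,:2]),np.round(cv2.boxPoints(rect(w[m][:,:2]))))
m=big(roi&(z>.11)&(z<.2));print("lid all",rect(w[m][:,:2]),np.round(cv2.boxPoints(rect(w[m][:,:2]))))
for zz in range(60,190,10): 
  mm=roi&(z>zz/1000)&(z<zz/1000+.01); print(zz,mm.sum(),end=' ')
hsv=cv2.cvtColor(p,cv2.COLOR_BGR2HSV)
roi[:]=0;roi[235:310,215:262]=1
m=big(roi&(z>.045)&(z<.075));print("\nrack",np.nanmedian(z[m]),rect(w[m][:,:2]),np.round(cv2.boxPoints(rect(w[m][:,:2]))))
for n,lo,hi in(("blue",100,130),("green",45,90)):
  m=big(roi&(hsv[...,0]>lo)&(hsv[...,0]<hi)&(hsv[...,1]>120)&(z>.08));print(n,m.sum(),np.nanmedian(w[m],axis=0))
for n,(x0,y0,x1,y1) in dict(bottle=(262,155,292,190),beaker=(208,155,240,190),jar=(155,205,188,240),tip=(430,268,482,308)).items():
  q=w[y0:y1,x0:x1].reshape(-1,3);q=q[q[:,2]>.03];print(n,np.round(np.median(q,0),3),q[:,2].max())
E
```

```text
bench z 0.0016141834205471994
lid top 0.1724230126487969 ((645.6114501953125, -92.6724853515625), (225.4040985107422, 250.69915771484375), 11.101469039916992) [[ 511.    9.]
 [ 559. -237.]
 [ 780. -194.]
 [ 732.   52.]]
lid all ((639.16015625, -88.84925842285156), (265.50634765625, 260.72265625), 11.114935874938965) [[ 484.   13.]
 [ 534. -242.]
 [ 795. -191.]
 [ 744.   65.]]
60 55 70 18 80 10 90 10 100 4 110 17 120 281 130 65 140 269 150 292 160 1190 170 5255 180 12 
rack 0.06308294382203461 ((429.5595703125, 296.414306640625), (51.285152435302734, 188.45301818847656), 75.24805450439453) [[332. 296.]
 [514. 248.]
 [527. 297.]
 [345. 345.]]
blue 104 [0.45121066 0.28722391 0.1213418 ]
green 101 [0.36409883 0.31077475 0.12120027]
bottle [0.734 0.169 0.117] 0.1786287486264586
beaker [0.763 0.353 0.069] 0.09718998544930746
jar [0.589 0.505 0.08 ] 0.08969804995810993
tip [ 0.379 -0.398  0.058] 0.06974190285779924
```

The lid, rack and caps all match the given sizes (lid top 225×251 mm at z=0.172, rack top 188×51 mm at 0.063). That puts the centrifuge at about (0.6435, -0.0915) with yaw 0.194. The free rack ends are +69 mm and -23 mm. Next I plan the approach to the lip with a tool pitched 45° down.

```bash
cat >> h.py <<'E'
from scipy.spatial.transform import Rotation as R
C=np.array([.6435,-.0915,0]);PSI=.194
RC=R.from_euler('z',PSI).as_matrix()
def Rt(alpha,psi=PSI):  # tool z forward tilted alpha below horizontal, tool x inward/down
    c,s=np.cos(alpha),np.sin(alpha)
    z=np.array([c,0,-s]);x=np.array([-s,0,-c]);return R.from_euler('z',psi).as_matrix()@np.stack([x,np.cross(z,x),z],1)
def cur():
    s=arm.get_state();return s,np.array(s["eef_pos"]),R.from_euler('xyz',s["ee_rot"]).as_matrix()
def diff(p,Rm,verbose=True):
    s,p0,R0=cur()
    rv=np.degrees(R.from_matrix(R0.T@Rm).as_rotvec())
    print("turn",np.round(rv,1),"shift in current tool",np.round(R0.T@(p-p0),4),"in target tool",np.round(Rm.T@(p-p0),4))
def lip(th):
    a=np.arctan2(12,-255)-th;r=np.hypot(255,12)
    return C+RC@np.array([.118+r*np.cos(a)/1000,0,.125+r*np.sin(a)/1000])
E
python3 - <<'E'
from h import *
Rm=Rt(np.pi/4)
def tcp(th,h): return lip(th)+h*Rm[:,0]+.012*Rm[:,2]
print(lip(0),tcp(0,.0095),tcp(0,.025))
pre=tcp(0,.025)-.08*Rm[:,2]; print(pre); diff(pre,Rm)
diff(np.array([.40,-.14,.22]),Rm)
for th in np.arange(0,1.2,.1): print(round(th,1),np.round(Rm.T@(tcp(th,.0095)-tcp(th-.1,.0095)),4))
E
```

```text
[ 0.50906999 -0.1179116   0.137     ] [ 0.5108046 -0.1175708  0.1217972] [ 0.50005004 -0.11968376  0.11083705]
[ 0.44454267 -0.13058935  0.16740559]
turn [  4.8 -44.8  11.3] shift in current tool [-0.3577  0.3801  0.0345] in target tool [-0.1677  0.446   0.2158]
turn [  4.8 -44.8  11.3] shift in current tool [-0.3131  0.389  -0.018 ] in target tool [-0.1727  0.4454  0.1465]
0.0 [-0.018  -0.     -0.0181]
0.1 [-0.0197  0.     -0.0162]
0.2 [-0.0212 -0.     -0.0142]
0.3 [-0.0225  0.     -0.012 ]
0.4 [-0.0236  0.     -0.0097]
0.5 [-0.0245 -0.     -0.0073]
0.6 [-0.0251  0.     -0.0048]
0.7 [-0.0254  0.     -0.0023]
0.8 [-0.0255 -0.      0.0003]
0.9 [-0.0254  0.      0.0028]
1.0 [-0.0249 -0.      0.0054]
1.1 [-0.0243  0.      0.0078]
```

Request:
{"name": "move_arm", "arguments": {
  "rows": "0 0 0 -0.039 0.0485 -0.002 0; 0 0 0 -0.039 0.0485 -0.002 0; 0 0 0 -0.039 0.0485 -0.002 0; 0 0 0 -0.039 0.0485 -0.002 0; 0 0 0 -0.039 0.0485 -0.002 0; 0 0 0 -0.039 0.0485 -0.002 0; 0 0 0 -0.039 0.0485 -0.002 0; 0 0 0 -0.039 0.0485 -0.002 0",
  "squeeze": 20
}}

```text
t: 1.1
eef_pos: [0.3995, -0.1398, 0.2184]
ee_rot: [-3.141, 0.001, -2.739]
force: [1.1, -0.4, -0.3]
width: 0.0131
gripper_force: 0.0
```

Request:
{"name": "move_arm", "arguments": {
  "rows": "0.9 -9 2.2 0 0 0 0; 0.9 -9 2.2 0 0 0 0; 0.9 -9 2.2 0 0 0 0; 0.9 -9 2.2 0 0 0 0; 0.9 -9 2.2 0 0 0 0; 0 0 0 0 0 0 0"
}}

```text
t: 1.85
eef_pos: [0.3944, -0.1423, 0.2145]
ee_rot: [3.132, 0.734, -2.937]
force: [0.4, -0.7, 1.3]
width: 0.0004
gripper_force: 0.0
```

Run:
```python
from h import *
Rm=Rt(np.pi/4)
def tcp(th,h): return lip(th)+h*Rm[:,0]+.012*Rm[:,2]
s,p,_=cur();print(s["t"],p,s["q"],s["force"],s["width"])
diff(tcp(0,.025)-.08*Rm[:,2],Rm)
```

```text
1.85 [ 0.39443019 -0.14234235  0.21446257] [-0.22199812 -0.40293726 -0.73207369 -0.51368293 -0.62104828 -0.8142545 ] [ 0.43406632 -0.65768567  1.25903609] 0.0004110405188072992
turn [ 1.  -2.9  0.4] shift in current tool [-0.0067  0.0007  0.0694] in target tool [-0.0031  0.0019  0.0696]
```

Request:
{"name": "move_arm", "arguments": {
  "rows": "0.5 -1.4 0.2 -0.001 0.001 0.017 0; 0.5 -1.4 0.2 -0.001 0.001 0.017 0; 0 0 0 -0.001 0 0.018 0; 0 0 0 0 0 0.017 0; 0 0 0 0 0 0 0"
}}

```text
t: 2.48
eef_pos: [0.4448, -0.1286, 0.1663]
ee_rot: [-3.14, 0.778, -2.939]
force: [-0.5, -0.5, 1.4]
width: 0.0007
gripper_force: 0.0
```

Run:
```python
from h import *
Rm=Rt(np.pi/4)
def tcp(th,h): return lip(th)+h*Rm[:,0]+.012*Rm[:,2]
s,p,_=cur();print(s["t"],p,s["q"],s["force"],s["width"])
diff(tcp(0,.025),Rm)
pic,d=arm.grab_frame("scene");cv2.imwrite("pics/s1.png",cv2.resize(pic[100:340,120:440],(800,600)))
```

```text
2.475 [ 0.44484563 -0.1285868   0.16630563] [-0.21406589 -0.24519101 -0.73620771 -0.71524709 -0.44527455 -0.60049607] [-0.49744798 -0.50319561  1.38618696] 0.000653289472315139
turn [ 0.2 -0.4  0.4] shift in current tool [-0.0009 -0.0022  0.0787] in target tool [-0.0003 -0.0019  0.0787]
```

View pics/s1.png

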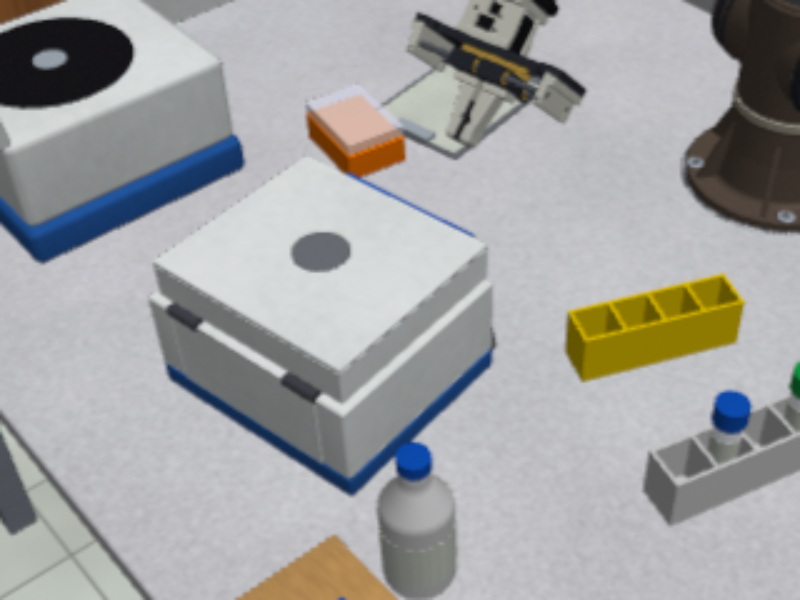

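The crop shows the closed gripper hovering in front of the lid's front edge, clear of the tip box. The rack has free compartments at its far end (about 685,460) and between the two caps. Now I'll push in under the lip.

Request:
{"name": "move_arm", "arguments": {
  "rows": "0 0 0 0 -0.001 0.02 0; 0 0 0 0 -0.001 0.02 0; 0 0 0 0 0 0.02 0; 0 0 0 0 0 0.018 0; 0 0 0 0 0 0 0"
}}

```text
t: 3.15
eef_pos: [0.4987, -0.1202, 0.1115]
ee_rot: [-3.139, 0.78, -2.94]
force: [-0.3, -0.6, -0.4]
width: 0.0002
gripper_force: 0.0
```

Request:
{"name": "move_arm", "arguments": {
  "rows": "0 0 0 -0.008 0 0 0; 0 0 0 -0.008 0 0 0; 0 0 0 -0.006 0 -0.005 0; 0 0 0 -0.007 0 -0.006 0; 0 0 0 0 0 0 0"
}}

```text
t: 3.78
eef_pos: [0.5113, -0.117, 0.142]
ee_rot: [-3.136, 0.784, -2.936]
force: [-0.5, -0.3, 0.4]
width: 0.0006
gripper_force: 0.0
```

Request:
{"name": "move_arm", "arguments": {
  "rows": "0 0 0 -0.01 0 -0.008 0; 0 0 0 -0.01 0 -0.007 0; 0 0 0 0 0 0 0"
}}

```text
t: 4.15
eef_pos: [0.5148, -0.1161, 0.1659]
ee_rot: [-3.137, 0.783, -2.936]
force: [0.1, -0.0, -0.7]
width: 0.0002
gripper_force: 0.0
```

Run:
```python
from h import *
s,p,_=cur();print(p,s["force"],s["moment"],lip(0.2))
pic,d=arm.grab_frame("scene");w=cloud("scene",d)
# lid top rear..front z profile
q=w[170:250,180:320].reshape(-1,3);q=q[(q[:,2]>.16)];loc=(q-C)@RC
for a in range(-120,121,30):
  k=(abs(loc[:,0]*1000-a)<8)&(abs(loc[:,1])<.1)
  print(a,np.round(np.median(q[k,2]),4) if k.any() else None,k.sum())
wp,_=arm.grab_frame("wrist");cv2.imwrite("pics/w2.png",wp)
```

```text
[ 0.5147787  -0.11614465  0.1658582 ] [ 0.13485548 -0.01899123 -0.74121341] [-0.45253384  2.36512567 -0.0180343 ] [ 0.51639697 -0.11647206  0.18742148]
-120 0.1678 3
-90 0.1699 295
-60 0.1702 305
-30 0.17 312
0 0.1707 322
30 0.1703 351
60 0.1702 363
90 0.1703 371
120 0.1659 163
```

View pics/w2.png

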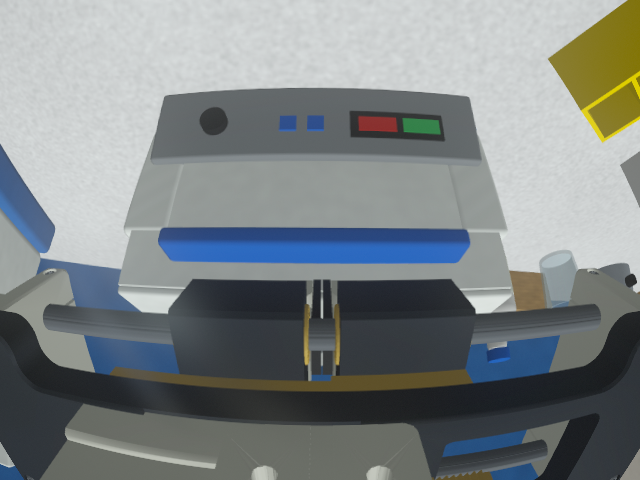

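The wrist view (camera underneath, so the picture is upside down) shows the blue lip at rows 228-262, columns 158-470, with the fingertips near (322,285). They passed in front of the lip, which is still shut. I'll measure the lip from this picture before retrying.

```bash
cat >> h.py <<'E'
def wray(uv,p=None,Rm=None):
    if p is None: _,p,Rm=cur()
    m=arm.camera_model("wrist");K=m["mtx"];M=m["mount"]
    d=np.array([uv[0]-K[0,2],uv[1]-K[1,2]]);r=np.hypot(*d);t=r/K[0,0]
    v=np.array([*(np.sin(t)*d/max(r,1e-9)),np.cos(t)])
    return p+Rm@M[:3,3],Rm@M[:3,:3]@v
def wproj(P,p=None,Rm=None):
    if p is None: _,p,Rm=cur()
    m=arm.camera_model("wrist");K=m["mtx"];M=m["mount"]
    c=M[:3,:3].T@(Rm.T@(P-p)-M[:3,3]);t=np.arctan2(np.hypot(c[0],c[1]),c[2]);r=K[0,0]*t/np.hypot(c[0],c[1])
    return np.array([K[0,2]+r*c[0],K[1,2]+r*c[1]])
E
python3 - <<'E'
from h import *
for uv in((161,230),(314,229),(467,230),(158,255),(314,262),(470,255)):
  o,v=wray(uv);
  for z in(.137,.149): P=o+v*(z-o[2])/v[2];print(uv,z,np.round((P-C)@RC,4))
_,p,Rm=cur();print("tip",wproj(p+.008*Rm[:,2]),"lip model",wproj(lip(0)),"tool coords of lip",Rm.T@(lip(0)-p))
_,d=arm.grab_frame("wrist");print("depth tip/lip",d[275:295:4,320],d[232:262:6,314])
E
```

```text
(161, 230) 0.137 [-0.1344 -0.0958  0.137 ]
(161, 230) 0.149 [-0.1549 -0.085   0.149 ]
(314, 229) 0.137 [-0.1358 -0.0044  0.137 ]
(314, 229) 0.149 [-0.1562 -0.004   0.149 ]
(467, 230) 0.137 [-0.1361  0.0851  0.137 ]
(467, 230) 0.149 [-0.1565  0.0752  0.149 ]
(158, 255) 0.137 [-0.1006 -0.1116  0.137 ]
(158, 255) 0.149 [-0.125 -0.099  0.149]
(314, 262) 0.137 [-0.0931 -0.0049  0.137 ]
(314, 262) 0.149 [-0.1184 -0.0045  0.149 ]
(470, 255) 0.137 [-0.1032  0.0995  0.137 ]
(470, 255) 0.149 [-0.1273  0.088   0.149 ]
tip [322.8493741  272.69019578] lip model [321.9121391  227.94437052] tool coords of lip [ 0.02349108 -0.0005102   0.01573634]
depth tip/lip [0.21725562 0.17035346 0.16601324 0.16080305 0.15778556] [0.2017092  0.20040049 0.19870755 0.20200013 0.20908898]
```

Request:
{"name": "move_arm", "arguments": {
  "rows": "0 0 0 0 0 -0.03 0; 0 0 0 0.022 0 0 0; 0 0 0 0.023 0 0 0; 0 0 0 0 0 0.033 0; 0 0 0 0 0 0.033 0; 0 0 0 0 0 0 0"
}}

```text
t: 5.05
eef_pos: [0.5085, -0.1186, 0.105]
ee_rot: [3.141, 0.778, -2.944]
force: [-0.4, -1.1, 0.5]
width: 0.0003
gripper_force: 0.0
```

Request:
{"name": "move_arm", "arguments": {
  "rows": "0 0 0 -0.008 0 0 0; 0 0 0 -0.008 0 0 0; 0 0 0 -0.006 0 0 0; 0 0 0 0 0 0 0"
}}

```text
t: 5.55
eef_pos: [0.5186, -0.1161, 0.1199]
ee_rot: [-3.137, 0.775, -2.939]
force: [-17.2, -9.7, -0.8]
width: 0.0002
gripper_force: 9.3
```

```bash
sed -i 's/^C=.*/C=np.array([.6459,-.0958,0]);PSI=.194/' h.py
python3 - <<'E'
from h import *
s,p,Rm=cur();print(s["force"],s["moment"],Rm.T@(lip(0)-p))
E
```

```text
[-17.21506333  -9.74098464  -0.78652127] [-3.29997512  7.10008918 -1.93951368] [-0.0061185  -0.00465023 -0.01797253]
```

Request:
{"name": "move_arm", "arguments": {
  "rows": "0 0 0 0.003 0 -0.005 0; 0 0 0 0 0 0 0"
}}

```text
t: 5.8
eef_pos: [0.5178, -0.1163, 0.1251]
ee_rot: [-3.138, 0.782, -2.939]
force: [-1.1, 0.1, 0.6]
width: 0.0004
gripper_force: 1.0
```

Request:
{"name": "move_arm", "arguments": {
  "rows": "0 0 0 -0.004 0 -0.003 0; 0 0 0 -0.004 0 -0.003 0; 0 0 0 -0.004 0 -0.003 0; 0 0 0 0 0 0 0"
}}

```text
t: 6.3
eef_pos: [0.5209, -0.1153, 0.1404]
ee_rot: [-3.137, 0.783, -2.938]
force: [0.4, 1.1, -0.4]
width: 0.0005
gripper_force: 0.0
```

Run:
```python
from h import *
s,p,Rm=cur();print(s["force"],s["moment"],Rm.T@(lip(0)-p))
wp,d=arm.grab_frame("wrist");cv2.imwrite("pics/w3.png",cv2.resize(wp[200:320,240:400],(800,600)))
```

```text
[ 0.39302103  1.0530909  -0.40392387] [-0.50302484  2.34720418  0.0479936 ] [ 0.00999569 -0.00483885 -0.0050644 ]
```

View pics/w3.png

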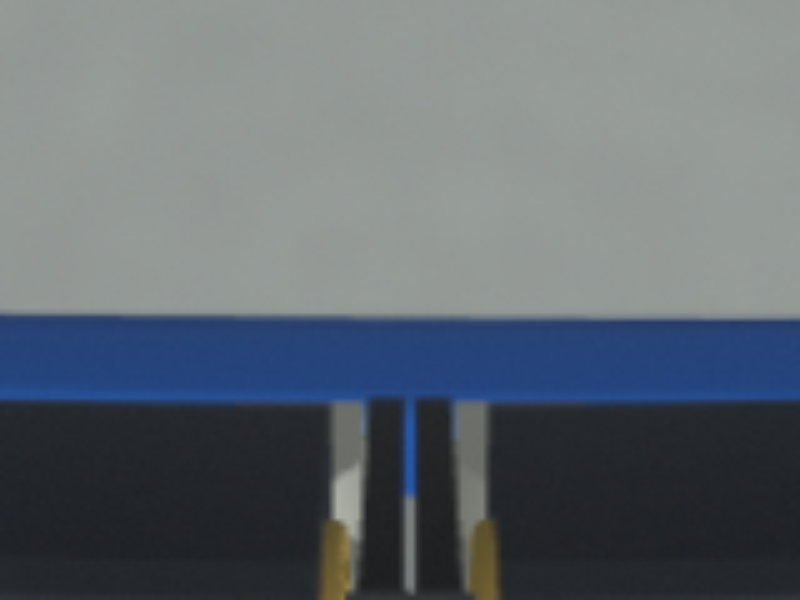

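Run:
```python
from h import *
s,p,Rm=cur()
wp,d=arm.grab_frame("wrist")
def pt(u,v):
    o,r=wray((u,v),p,Rm);m=arm.camera_model("wrist")["mount"];f=Rm@m[:3,2]
    return (o+r*d[v,u]/(r@f)-C)@RC*1000
for u in (270,308):
  for v in range(240,330,4): print(u,v,np.round(pt(u,v),0),wp[v,u])
print("tip local",(p+.008*Rm[:,2]-C)@RC*1000,"tcp",(p-C)@RC*1000)
```

```text
270 240 [-114.  -27.  110.] [150 153 147]
270 244 [-114.  -27.  113.] [151 154 148]
270 248 [-115.  -26.  116.] [151 155 148]
270 252 [-115.  -26.  119.] [152 154 148]
270 256 [-115.  -26.  121.] [151 153 148]
270 260 [-114.  -26.  124.] [150 154 148]
270 264 [-141.  -22.  138.] [113  82  62]
270 268 [-141.  -22.  141.] [119  66  38]
270 272 [-141.  -21.  143.] [122  67  37]
270 276 [-142.  -21.  146.] [124  67  38]
270 280 [-222.   -9.  181.] [88 56 39]
270 284 [-224.   -9.  183.] [44 40 37]
270 288 [-226.   -9.  184.] [45 40 38]
270 292 [-227.   -8.  186.] [42 39 35]
270 296 [-229.   -8.  188.] [40 35 32]
270 300 [-230.   -8.  189.] [40 36 33]
270 304 [-232.   -8.  191.] [39 36 32]
270 308 [-232.   -7.  192.] [38 34 32]
270 312 [-234.   -7.  193.] [44 39 35]
270 316 [-235.   -7.  194.] [44 40 36]
270 320 [-234.   -7.  195.] [58 53 49]
270 324 [-233.   -7.  196.] [61 56 52]
270 328 [-233.   -7.  196.] [62 57 53]
308 240 [-116.   -4.  111.] [152 155 149]
308 244 [-114.   -4.  113.] [152 155 149]
308 248 [-115.   -4.  116.] [151 154 148]
308 252 [-114.   -4.  118.] [150 153 147]
308 2
[... 194 characters left out ...]
3  68  40]
308 276 [-141.   -2.  145.] [124  68  38]
308 280 [-156.   -2.  153.] [119  99  89]
308 284 [-159.   -2.  157.] [104 111 107]
308 288 [-162.   -2.  159.] [105 111 108]
308 292 [-166.   -1.  163.] [104 111 107]
308 296 [-309.    3.  217.] [159 168 164]
308 300 [-165.   -1.  166.] [162 171 168]
308 304 [-165.   -1.  168.] [119 137 139]
308 308 [-226.    1.  189.] [ 58 108 124]
308 312 [-226.    1.  190.] [ 57 108 126]
308 316 [-227.    1.  192.] [ 55 108 125]
308 320 [-227.    1.  193.] [ 58 100 113]
308 324 [-226.    1.  194.] [ 61 104 119]
308 328 [-226.    1.  194.] [ 65  97 106]
tip local [-120.97314321    5.00897081  134.33987795] tcp [-126.61556151    4.98817559  140.01109328]
```

Run:
```python
from h import *
print(arm.finger_overhang,[a for a in dir(arm) if a[0]!='_'])
s,p,Rm=cur()
wp,d=arm.grab_frame("wrist")
M=arm.camera_model("wrist")["mount"]
for u in(300,309,317,327,335,345,430):
  for v in(281,284,288,292,298,310):
    _,r=wray((u,v),np.zeros(3),np.eye(3));o=M[:3,3]
    print(u,v,np.round((o+r*d[v,u]/(r@M[:3,2]))*1000,0),end=' ')
  print()
```

```text
0.008 ['Unreachable', 'camera_model', 'finger_overhang', 'get_state', 'grab_frame', 'job_done']
300 281 [ 39.  -6. -96.] 300 284 [ 39.  -6. -98.] 300 288 [  39.   -6. -101.] 300 292 [  39.   -6. -103.] 300 298 [  39.   -6. -106.] 300 310 [  39.   -5. -114.] 
309 281 [ 12.  -6. -32.] 309 284 [ 11.  -6. -33.] 309 288 [ 12.  -6. -39.] 309 292 [ 12.  -6. -45.] 309 298 [ 10.  -6. -45.] 309 310 [  33.   -4. -101.] 
317 281 [ 10.  -3. -27.] 317 284 [ 10.  -3. -31.] 317 288 [ 10.  -3. -36.] 317 292 [ 10.  -3. -40.] 317 298 [ 10.  -3. -45.] 317 310 [ 10.  -2. -56.] 
327 281 [ 10.   2. -28.] 327 284 [  75.   -1. -183.] 327 288 [ 10.   2. -35.] 327 292 [ 10.   2. -39.] 327 298 [ 10.   2. -45.] 327 310 [  9.   1. -55.] 
335 281 [ 12.   5. -32.] 335 284 [ 11.   5. -34.] 335 288 [ 11.   5. -38.] 335 292 [ 12.   5. -43.] 335 298 [ 10.   5. -46.] 335 310 [  35.    3. -106.] 
345 281 [ 39.   5. -97.] 345 284 [ 39.   5. -98.] 345 288 [  39.    5. -101.] 345 292 [  39.    5. -104.] 345 298 [  38.    5. -106.] 345 310 [  40.    4. -114.] 
430 281 [ 39.  27. -97.] 430 284 [ 39.  27. -99.] 430 288 [  39.   26. -101.] 430 292 [  39.   25. -104.] 430 298 [  39.   25. -107.] 430 310 [  39.   23. -114.]
```

Request:
{"name": "move_arm", "arguments": {
  "rows": "0 0 0 0 0 -0.04 0; 0 0 0 -0.04 0 -0.03 0; 0 0 0 -0.04 0 -0.03 0; 0 0 0 0 0 0 0"
}}

```text
t: 6.95
eef_pos: [0.5055, -0.1188, 0.2573]
ee_rot: [-3.135, 0.785, -2.934]
force: [0.4, 0.1, -0.7]
width: 0.0003
gripper_force: 0.0
```

Run:
```python
from h import *
s,p,Rm=cur();print(p)
for n in("scene","top"):
  pic,d=arm.grab_frame(n);w=cloud(n,d);t=(w-p)@Rm*1000
  k=(abs(t[...,0])<45)&(abs(t[...,1])<100)&(t[...,2]>-130)&(t[...,2]<40)&(w[...,2]>.185)
  q=t[k];q=q[np.argsort(-q[:,2])];print(n,len(q));print(np.round(q[:24]))
  for a in range(-130,20,10):
    j=q[(q[:,2]>=a)&(q[:,2]<a+10)]
    if len(j):print(a,len(j),np.round(j.min(0)),np.round(j.max(0)))
```

```text
[ 0.50554514 -0.11881752  0.25729359]
scene 1898
[[  0.  13. -22.]
 [ -9.  -8. -23.]
 [  6.   3. -23.]
 [  2.  -1. -23.]
 [-12.  11. -23.]
 [ -1.  -6. -23.]
 [ -4.  12. -23.]
 [-11.   3. -23.]
 [  4.  14. -23.]
 [ -9.  -5. -24.]
 [-12. -10. -24.]
 [ -7.  16. -24.]
 [ -8.  11. -24.]
 [-12.  -0. -24.]
 [  4.  16. -25.]
 [ -5.   2. -25.]
 [-14. -12. -25.]
 [-11.  15. -25.]
 [ -9.  -9. -25.]
 [ -2.  16. -25.]
 [-13.   3. -25.]
 [ -8.   7. -26.]
 [-10.  -5. -26.]
 [ 11.  15. -26.]]
-130 391 [ -44.  -92. -130.] [  38.   99. -120.]
-120 284 [ -43.  -93. -120.] [  43.   98. -110.]
-110 309 [ -43.  -91. -110.] [  36.   91. -100.]
-100 363 [ -45.  -88. -100.] [ 42.  93. -90.]
-90 153 [-43. -86. -90.] [ 34.  91. -80.]
-80 79 [-15. -21. -80.] [ 11.  25. -70.]
-70 74 [-15. -19. -70.] [ 12.  24. -60.]
-60 69 [-15. -16. -60.] [ 10.  22. -50.]
-50 63 [-17. -15. -50.] [ 13.  20. -40.]
-40 63 [-15. -15. -40.] [  7.  19. -30.]
-30 50 [-15. -15. -30.] [ 12.  17. -22.]
top 1190
[[ -7.   5. -22.]
 [ -7.  -9. -23.]
 [ -9.  -6. -24.]
 [ -8.   2. -24.]
 [ -7.   6. -26.]
 [-11.  16. -27.]
 [-10.  -5. -28.]
 [-11.  -2. -29.]
 [-12.   1. -29.]
 [-11.   9. -29.]
 [ -9.   3. -29.]
 [-13.  14. -30.]
 [ -9. -13. -30.]
 [-14. -10. -30.]
 [ -8.   9. -30.]
 [-11. -10. -31.]
 [-12.  -7. -31.]
 [-11.  17. -31.]
 [ 11.  19. -31.]
 [ -9.  -4. -32.]
 [-14.  12. -32.]
 [-11.   1. -32.]
 [-11.  12. -32.]
 [  6.  19. -32.]]
-130 424 [ -44.  -94. -130.] [  40.  100. -120.]
-120 235 [ -42.  -90. -120.] [  26.   97. -110.]
-110 267 [ -42.  -85. -110.] [  33.   91. -100.]
-100 93 [ -42.  -86. -100.] [ 28.  91. -90.]
-90 8 [-37. -81. -90.] [  9.  37. -81.]
-80 6 [-12.  -5. -78.] [ -9.  -1. -72.]
-70 32 [-14. -16. -70.] [ -6.  22. -60.]
-60 36 [-14. -14. -60.] [ -7.  21. -50.]
-50 35 [-15. -14. -50.] [  3.  19. -40.]
-40 42 [-14. -14. -40.] [ 11.  19. -30.]
-30 12 [-13.  -9. -30.] [ -7.  16. -22.]
```

Both fixed cameras and the wrist camera agree that the real fingertips sit 23 mm *behind* the reported TCP, not 8 mm ahead of it. The body front is shifted by the same amount (about 31 mm). This also explains the push on the lip's front face. From here I use the measured tip offset.

```bash
sed -i 's/^C=.*/C=np.array([.642,-.0955,0]);PSI=.194/' h.py
python3 - <<'E'
from h import *
Rm=Rt(np.pi/4)
def tcp(th,x,z): return lip(th)-Rm@np.array([x,0,z])
print("pre");diff(tcp(0,-.025,-.045)-.06*Rm[:,2],Rm)
print("in");diff(tcp(0,-.025,-.045),Rm)
E
```

```text
pre
turn [ 0.3 -0.4  0.4] shift in current tool [ 0.1042 -0.0034  0.0697] in target tool [ 0.1046 -0.0038  0.0691]
in
turn [ 0.3 -0.4  0.4] shift in current tool [ 0.1038 -0.0037  0.1297] in target tool [ 0.1046 -0.0038  0.1291]
```

Request:
{"name": "move_arm", "arguments": {
  "rows": "0 0 0 0.035 -0.002 0 0; 0 0 0 0.035 -0.002 0 0; 0 0 0 0.034 0 0.02 0; 0 0 0 0 0 0.035 0; 0 0 0 0 0 0.035 0; 0 0 0 0 0 0.02 0; 0 0 0 0 0 0.019 0; 0 0 0 0 0 0 0"
}}

```text
t: 8.05
eef_pos: [0.5206, -0.1205, 0.0871]
ee_rot: [3.14, 0.774, -2.943]
force: [-0.5, 0.0, -0.6]
width: 0.0004
gripper_force: 0.0
```

Request:
{"name": "move_arm", "arguments": {
  "rows": "0 0 0 -0.008 0 0 0; 0 0 0 -0.006 0 0 0; 0 0 0 -0.004 0 0 0; 0 0 0 0 0 0 0"
}}

```text
t: 8.55
eef_pos: [0.5305, -0.118, 0.1005]
ee_rot: [-3.139, 0.774, -2.939]
force: [-7.6, -5.5, -2.5]
width: 0.0004
gripper_force: 4.1
```

Request:
{"name": "move_arm", "arguments": {
  "rows": "0 0 0 -0.005 0 -0.007 0; 0 0 0 -0.006 0 -0.006 0; 0 0 0 -0.006 0 -0.006 0; 0 0 0 0 0 0 0"
}}

```text
t: 9.05
eef_pos: [0.5314, -0.1178, 0.1278]
ee_rot: [-3.138, 0.777, -2.937]
force: [-3.7, -3.5, -2.6]
width: 0.0006
gripper_force: 2.1
```

Run:
```python
from h import *
s,p,Rm=cur();print(s["force"],s["moment"],Rm.T@(lip(0)-p))
pic,d=arm.grab_frame("scene");w=cloud("scene",d)
q=w[170:250,180:320].reshape(-1,3);q=q[(q[:,2]>.16)];loc=(q-C)@RC
for a in range(-120,121,40):
  k=(abs(loc[:,0]*1000-a)<8)&(abs(loc[:,1])<.1)
  print(a,np.round(np.median(q[k,2]),4) if k.any() else None,k.sum())
```

```text
[-3.71306319 -3.52813378 -2.60950442] [-1.32887635  3.67721863 -0.66138606] [ 0.01080722  0.00067744 -0.02349232]
-120 0.1754 77
-80 0.192 269
-40 0.188 349
0 0.1842 361
40 0.1793 391
80 0.1749 394
120 0.1701 358
```

The lid is now up about 0.11 rad and resting on the fingers. I'll follow the arc.

Request:
{"name": "move_arm", "arguments": {
  "rows": "0 0 0 -0.0105 0 -0.007 0; 0 0 0 -0.0105 0 -0.007 0; 0 0 0 -0.011 0 -0.006 0; 0 0 0 -0.0115 0 -0.006 0; 0 0 0 -0.012 0 -0.005 0; 0 0 0 -0.012 0 -0.005 0"
}}

```text
t: 9.85
eef_pos: [0.5534, -0.113, 0.1996]
ee_rot: [-3.141, 0.775, -2.94]
force: [-1.2, -1.2, -2.5]
width: -0.0
gripper_force: 1.4
```

Run:
```python
from h import *
s,p,Rm=cur();print(s["force"],p,s["q"])
pic,d=arm.grab_frame("scene");w=cloud("scene",d)
q=w[100:250,180:330].reshape(-1,3);loc=(q-C)@RC;k=(loc[:,2]>.165)&(abs(loc[:,1])<.11)&(abs(loc[:,0])<.12);l=loc[k]
for a in range(-120,121,40):
  k=(abs(l[:,0]*1000-a)<8); print(a,np.round(np.median(l[k,2]),4) if k.any() else None,k.sum())
```

```text
[-1.22606811 -1.15093255 -2.4934074 ] [ 0.55344534 -0.11297983  0.1995582 ] [ 0.01090666 -0.13513201 -0.66630346 -0.45726135 -0.30349508 -0.99476056]
-120 0.2417 50
-80 0.2532 25
-40 0.2429 482
0 0.2257 503
40 0.2088 519
80 0.1915 541
120 0.1759 277
```

Request:
{"name": "move_arm", "arguments": {
  "rows": "0 0 0 -0.012 0 -0.0035 0; 0 0 0 -0.0125 0 -0.0035 0; 0 0 0 -0.0125 0 -0.002 0; 0 0 0 -0.0125 0 -0.002 0; 0 0 0 -0.0125 0 -0.001 0; 0 0 0 -0.0125 0 -0.001 0; 0 0 0 -0.0125 0 0 0"
}}

```text
t: 10.78
eef_pos: [0.6074, -0.1024, 0.2718]
ee_rot: [-3.139, 0.778, -2.938]
force: [-0.3, -0.9, -1.2]
width: 0.0006
gripper_force: 0.5
```

```bash
cat > lid.py <<'E'
from h import *
s,p,Rm=cur();print(s["t"],s["force"],p,s["q"])
pic,d=arm.grab_frame("scene");w=cloud("scene",d)
q=w[60:250,150:360].reshape(-1,3);loc=(q-C)@RC;k=(loc[:,2]>.165)&(abs(loc[:,1])<.11)&(abs(loc[:,0])<.25);l=loc[k]
# angle about hinge of outer (rear/top) surface
for zz in range(180,420,30):
  k=abs(l[:,2]*1000-zz)<6; print(zz,np.round(np.percentile(l[k,0],95),4) if k.any() else None,k.sum(),end=' ')
E
python3 lid.py
```

```text
10.775 [-0.29250912 -0.88971562 -1.2345749 ] [ 0.60736565 -0.1023619   0.27180204] [ 0.08968299 -0.14386178 -0.58558621 -0.21852106 -0.36202062 -1.28508143]
180 0.1348 536 210 0.1036 545 240 0.073 570 270 0.041 574 300 0.0092 831 330 -0.0714 254 360 -0.0729 254 390 -0.0938 408
```

Request:
{"name": "move_arm", "arguments": {
  "rows": "0 0 0 -0.0125 0 0 0; 0 0 0 -0.0125 0 0.001 0; 0 0 0 -0.0125 0 0.0015 0; 0 0 0 -0.0125 0 0.002 0; 0 0 0 -0.0125 0 0.0025 0; 0 0 0 -0.0125 0 0.003 0; 0 0 0 0 0 0 0"
}}

```text
t: 11.7
eef_pos: [0.6669, -0.09, 0.3172]
ee_rot: [-3.139, 0.778, -2.938]
force: [0.6, 0.8, -0.1]
width: 0.0005
gripper_force: 0.0
```

```bash
python3 lid.py
```

```text
11.7 [ 0.63232626  0.79910989 -0.14688938] [ 0.66689871 -0.08995763  0.31716201] [ 0.11525236 -0.0848845  -0.45787609 -0.14367902 -0.42533804 -1.37662254]
180 0.1513 314 210 0.1398 340 240 0.1294 362 270 0.1182 400 300 0.1064 397 330 0.0954 435 360 0.0828 610 390 -0.0234 309
```

The lid is past centre (about 1.2 rad) and swinging open. I'll back off, tilt toward the tube's slant, open the gripper and look.

Request:
{"name": "move_arm", "arguments": {
  "rows": "0 0 0 0 0 -0.04 0.06; 0 0 0 0 0 -0.04 0.06; 0 7 0 0 0 -0.04 0.06; 0 7 0 0 0 -0.02 0.06; 0 0 0 0 0 0 0.06; 0 0 0 0 0 0 0.06; 0 0 0 0 0 0 0.06; 0 0 0 0 0 0 0.06"
}}

```text
t: 12.75
eef_pos: [0.5711, -0.1093, 0.4174]
ee_rot: [-3.14, 0.533, -2.939]
force: [-0.2, 0.2, -0.7]
width: 0.06
gripper_force: 0.0
```

```bash
python3 lid.py
python3 - <<'E'
from h import *
s,p,Rm=cur();np.savez("pics/w4.npz",p=p,R=Rm)
wp,d=arm.grab_frame("wrist");cv2.imwrite("pics/w4.png",wp);np.save("pics/w4.npy",d)
tp,dt=arm.grab_frame("top");cv2.imwrite("pics/t4.png",tp);np.save("pics/t4.npy",dt)
E
```

```text
12.75 [-0.22758308  0.23312069 -0.69190321] [ 0.57109113 -0.10933982  0.41735406] [ 0.11609263 -0.18740765 -0.2229262  -0.04953168 -1.00445476 -1.46989164]
180 0.178 107 210 0.184 145 240 0.1897 159 270 0.1945 165 300 0.2 176 330 0.2053 169 360 0.1883 198 390 None 0
```

View pics/w4.png

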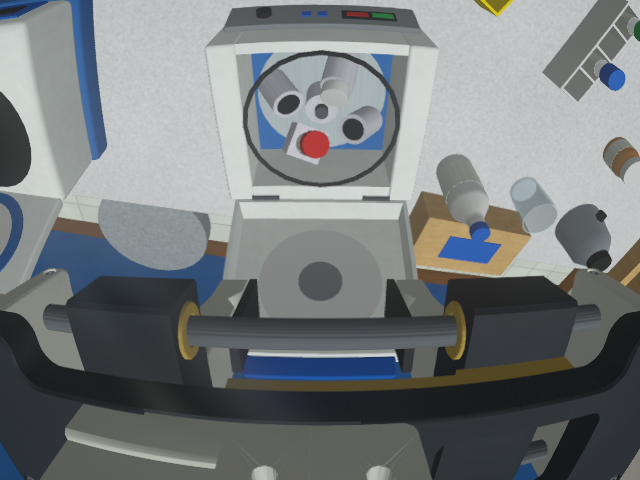

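The wrist view shows the lid fully open with nothing touching it. The red cap is at (315,144) on the far side of the hub (321,111), the white plug is opposite at (337,85), and the other two bores are empty. This is the only red cap in the rotor. I'll measure its axis from depth.

Run:
```python
from h import *
z=np.load("pics/w4.npz");p,Rm=z["p"],z["R"];wp=cv2.imread("pics/w4.png");d=np.load("pics/w4.npy")
m=arm.camera_model("wrist");K=m["mtx"];M=m["mount"]
v,u=np.mgrid[0:480,0:640];dx,dy=u-K[0,2],v-K[1,2];r=np.hypot(dx,dy);t=r/K[0,0]
ray=np.stack([np.tan(t)*dx/r,np.tan(t)*dy/r,np.ones_like(t)],-1)
w=((ray*d[...,None])@M[:3,:3].T+M[:3,3])@Rm.T+p
np.save("pics/w4w.npy",w)
hsv=cv2.cvtColor(wp,cv2.COLOR_BGR2HSV)
red=big(((hsv[...,0]<10)|(hsv[...,0]>170))&(hsv[...,1]>120)&(v<200)&(abs(u-315)<40))
q=w[red];l=(q-C)@RC
print(red.sum(),"cap px",u[red].mean(),v[red].mean(),"median local",np.median(l,0),l.min(0),l.max(0))
# fit plane on cap top: brightest region / highest points via RANSAC
best=None;rng=np.random.default_rng(0)
for _ in range(500):
  a,b,c=l[rng.choice(len(l),3,False)];n=np.cross(b-a,c-a);n/=np.linalg.norm(n)+1e-12;n*=np.sign(n[2])
  k=abs((l-a)@n)<.0012
  if best is None or k.sum()>best[0]: best=(k.sum(),k)
k=best[1];c0=l[k].mean(0);n=np.linalg.svd(l[k]-c0)[2][2];n*=np.sign(n[2])
print("plane inliers",k.sum(),"centre local",c0,"normal",n,"tilt",np.degrees(np.arccos(n[2])),"extent",np.ptp(l[k],axis=0),"world",C+RC@c0)
for name,(a,b,rad) in dict(hub=(321,111,4),plug=(337,85,8)).items():
  k=np.hypot(u-a,v-b)<rad;print(name,np.median((w[k]-C)@RC,0))
for a,b in((230,50),(425,50),(225,190),(400,190)): print((a,b),np.round((w[b,a]-C)@RC,4))
```

```text
596 cap px 314.77013422818794 144.08221476510067 median local [ 0.01404859 -0.00855891  0.14886384] [-0.23012125 -0.02627049  0.13956021] [0.02899738 0.00743553 0.53702053]
plane inliers 480 centre local [ 0.01390976 -0.00844263  0.14903225] normal [-0.50150993  0.20071803  0.84154623] tilt 32.696239920532626 extent [0.02868347 0.03172851 0.01872051] world [ 0.65727644 -0.10110265  0.14903225]
hub [-0.00305676 -0.00150116  0.09227804]
plug [-0.05244254  0.01732731  0.11855066]
(230, 50) [-0.1028 -0.1049  0.1252]
(425, 50) [-0.1058  0.1157  0.1261]
(225, 190) [ 0.2068 -0.1828  0.0007]
(400, 190) [0.1026 0.1128 0.127 ]
```

```bash
cat >> h.py <<'E'
CAP=np.array([.6573,-.1011,.149]);PT=-.182;RG=Rt(np.radians(59),PT)
E
python3 - <<'E'
from h import *
g=CAP+.055*RG[:,2];print(g,-RG[:,2]);print("pre");diff(g-.09*RG[:,2],RG);print("grasp");diff(g,RG)
E
```

```text
[ 0.68515923 -0.10622712  0.1018558 ] [-0.50653153  0.0932203   0.8571673 ]
pre
turn [11.2 -0.4 18.9] shift in current tool [ 0.0619 -0.002   0.2409] in target tool [0.0673 0.0236 0.2382]
grasp
turn [11.2 -0.4 18.9] shift in current tool [ 0.0641 -0.0192  0.3292] in target tool [0.0673 0.0236 0.3282]
```

Request:
{"name": "move_arm", "arguments": {
  "rows": "3.7 -0.1 6.3 0 0 0 0.065; 3.7 -0.1 6.3 0 0 0 0.065; 3.8 -0.2 6.3 0 0 0 0.065; 0 0 0 0.034 0.012 0.03 0.065; 0 0 0 0.033 0.012 0.04 0.065; 0 0 0 0 0 0.05 0.065; 0 0 0 0 0 0.05 0.065; 0 0 0 0 0 0 0.065"
}}

```text
t: 13.9
eef_pos: [0.6041, -0.0923, 0.233]
ee_rot: [-3.137, 0.534, 2.961]
force: [-0.4, -0.9, 0.3]
width: 0.0647
gripper_force: 0.0
```

Run:
```python
from h import *
s,p,Rm=cur();print(s["t"],s["q"]);g=CAP+.055*RG[:,2];diff(g-.09*RG[:,2],RG);diff(g,RG)
wp,d=arm.grab_frame("wrist");cv2.imwrite("pics/w5.png",wp);print("cap top proj",wproj(CAP),"axis 55",wproj(CAP+.055*RG[:,2]),"tip",wproj(p-.023*Rm[:,2]))
hsv=cv2.cvtColor(wp,cv2.COLOR_BGR2HSV)
red=big(((hsv[...,0]<10)|(hsv[...,0]>170))&(hsv[...,1]>120));v,u=np.nonzero(red);print(red.sum(),u.mean(),v.mean(),u.min(),u.max(),v.min(),v.max())
```

```text
13.9 [ 0.27978535 -0.08050089 -0.77576498  0.55703583 -0.45135991 -2.48544951]
turn [-0.2 -0.4  0.1] shift in current tool [-0.0033  0.0013  0.0647] in target tool [-0.0029  0.001   0.0648]
turn [-0.2 -0.4  0.1] shift in current tool [-0.004   0.0017  0.1547] in target tool [-0.0029  0.001   0.1548]
cap top proj [324.0154426  231.19127327] axis 55 [323.8460875  216.16299769] tip [322.83383178 291.6186521 ]
1447 325.44713199723566 233.13752591568763 305 346 212 254
```

View pics/w5.png

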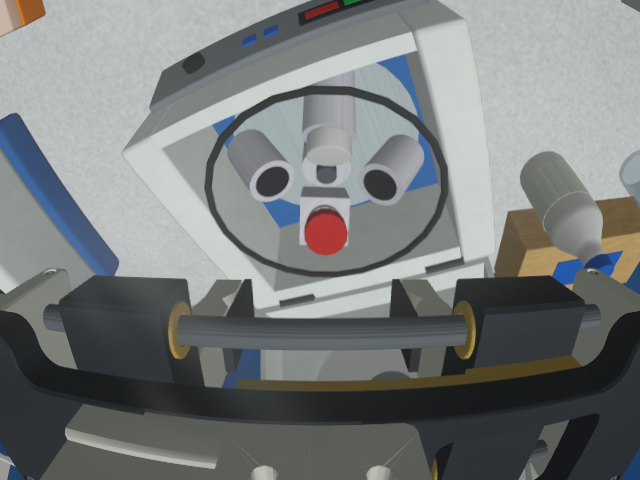

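The cap at (325,233) matches the predicted (324,231) and lies between the open fingers. Advancing along the tube axis.

Request:
{"name": "move_arm", "arguments": {
  "rows": "0 -0.2 0 -0.001 0 0.03 0.065; 0 -0.2 0 -0.001 0.001 0.03 0.065; 0 0 0 -0.001 0 0.03 0.065; 0 0 0 0 0 0.025 0.065; 0 0 0 0 0 0.02 0.065; 0 0 0 0 0 0.02 0.065; 0 0 0 0 0 0 0.065"
}}

```text
t: 14.82
eef_pos: [0.689, -0.1124, 0.1428]
ee_rot: [-3.136, 0.527, 2.959]
force: [0.2, -0.6, -0.4]
width: 0.0651
gripper_force: 0.0
```

Run:
```python
from h import *
s,p,Rm=cur();print(s["t"],s["force"],s["q"]);g=CAP+.055*RG[:,2];diff(g,RG)
```

```text
14.825 [ 0.188583   -0.57293283 -0.44450289] [-0.06724381  0.15984239 -0.87349962  1.3599373  -0.06528925 -3.03039983]
turn [-0.4 -0.8 -0. ] shift in current tool [0.0249 0.0055 0.0329] in target tool [0.0253 0.0053 0.0326]
```

q6 hits its limit (-3.03). I'll back off and use the equivalent grasp turned half a turn about the tool axis, which centres q6.

Request:
{"name": "move_arm", "arguments": {
  "rows": "0 0 0 0 0 -0.03 0.065; 0 0 0 0 0 -0.03 0.065; 0 0 -10.6 0 0 -0.03 0.065; 0 0 -10.6 0 0 0 0.065; 0 0 -10.6 0 0 0 0.065; 0 0 -10.6 0 0 0 0.065; 0 0 -10.6 0 0 0 0.065; 0 0 -10.6 0 0 0 0.065"
}}

```text
t: 15.82
eef_pos: [0.6633, -0.1142, 0.2117]
ee_rot: [-2.635, 0.223, -2.172]
force: [-0.4, 0.1, 0.5]
width: 0.0652
gripper_force: 0.0
```

Request:
{"name": "move_arm", "arguments": {
  "rows": "0 0 -10.6 0 0 0 0.065; 0 0 -10.6 0 0 0 0.065; 0 0 -10.6 0 0 0 0.065; 0 0 -10.6 0 0 0 0.065; 0 0 -10.6 0 0 0 0.065; 0 0 -10.6 0 0 0 0.065; 0 0 -10.6 0 0 0 0.065; 0 0 -10.6 0 0 0 0.065"
}}

```text
t: 16.82
eef_pos: [0.6633, -0.1142, 0.2117]
ee_rot: [-2.842, -0.468, -0.822]
force: [-0.1, 0.3, -0.6]
width: 0.065
gripper_force: 0.0
```

Request:
{"name": "move_arm", "arguments": {
  "rows": "0 0 -10.6 0 0 0 0.065; 0 0 -10.6 0 0 0 0.065; 0 0 -10.6 0 0 0 0.065; 0 0 0 0 0 0 0.065"
}}

```text
t: 17.32
eef_pos: [0.6634, -0.1144, 0.2116]
ee_rot: [3.129, -0.55, -0.198]
force: [0.4, 0.8, -0.1]
width: 0.0649
gripper_force: 0.0
```

```bash
sed -i 's/^CAP=.*/&\nRG=RG@np.diag([-1,-1,1.])/' h.py
python3 - <<'E'
from h import *
s,p,Rm=cur();print(s["t"],s["force"],s["q"],p);g=CAP+.055*RG[:,2];diff(g-.09*RG[:,2],RG)
E
```

```text
17.325 [ 0.43750508  0.82602661 -0.08456802] [ 0.18297823  0.04517304 -0.74415974  0.67098996 -0.33810258  0.59807239] [ 0.66336988 -0.11440031  0.21161401]
turn [ 1.2 -0.5 -0.8] shift in current tool [-0.0397 -0.0117  0.0138] in target tool [-0.0394 -0.012   0.0144]
```

Request:
{"name": "move_arm", "arguments": {
  "rows": "1.2 -0.5 -0.8 0 0 0 0.065; 0 0 0 -0.02 -0.006 0 0.065; 0 0 0 -0.0195 -0.006 0.014 0.065; 0 0 0 0 0 0.03 0.065; 0 0 0 0 0 0.03 0.065; 0 0 0 0 0 0 0.065"
}}

```text
t: 18.08
eef_pos: [0.6714, -0.1139, 0.1736]
ee_rot: [3.122, -0.569, -0.184]
force: [0.0, -2.0, -0.5]
width: 0.0651
gripper_force: 0.0
```

Run:
```python
from h import *
s,p,Rm=cur();print(s["t"],s["force"],s["q"],p);g=CAP+.055*RG[:,2];diff(g,RG)
```

```text
18.075 [ 0.02684655 -1.95149677 -0.47667157] [-0.0810014   0.08705485 -0.9077475   1.41796226 -0.07549527  0.06619023] [ 0.67142283 -0.11389203  0.1735938 ]
turn [ 1.2 -1.6 -0.1] shift in current tool [-0.0284 -0.0113  0.0668] in target tool [-0.0266 -0.01    0.0677]
```

The tool aligned with the tube axis puts the wrist on its singularity (q5≈0). Flat pads let the tube lie at an angle in their plane, so I'll grip with a steeper tool (77° down) and still draw the tube out along its own axis.

```bash
cat >> h.py <<'E'
AX=-RG[:,2].copy()   # tube axis foot->cap
RG2=Rt(np.radians(77),PT)@np.diag([-1,-1,1.]);G=CAP-.013*AX;GT=G+.042*RG2[:,2]
E
python3 - <<'E'
from h import *
print(GT,AX);pre=GT+.09*AX;diff(pre,RG2);print("pre->grasp in tool",RG2.T@(GT-pre))
E
```

```text
[ 0.67317681 -0.10402191  0.09693328] [-0.50653153  0.0932203   0.8571673 ]
turn [  1.1 -19.6  -0.3] shift in current tool [-0.0389 -0.0094 -0.0256] in target tool [-0.0451 -0.01   -0.0109]
pre->grasp in tool [ 2.78115295e-02 -1.46652087e-18  8.55950865e-02]
```

Request:
{"name": "move_arm", "arguments": {
  "rows": "0 0 0 0 0 -0.03 0.065; 0 0 0 0 0 -0.03 0.065; 0 0 0 0 0 0 0.065"
}}

```text
t: 18.45
eef_pos: [0.6555, -0.1115, 0.2211]
ee_rot: [3.118, -0.589, -0.185]
force: [0.7, 2.0, -0.2]
width: 0.0649
gripper_force: 0.0
```

Run:
```python
from h import *
s,p,Rm=cur();print(s["q"]);pre=GT+.09*AX;diff(pre,RG2)
```

```text
[ 0.15079215  0.00689683 -0.82391219  0.85440963 -0.27629442  0.45165669]
turn [  1.4 -20.7  -0.4] shift in current tool [-0.0514 -0.011   0.022 ] in target tool [-0.0402 -0.0106  0.039 ]
```

Request:
{"name": "move_arm", "arguments": {
  "rows": "0.5 -6.9 -0.1 0 0 -0.01 0.065; 0.5 -6.9 -0.1 0 0 -0.01 0.065; 0.4 -6.9 -0.2 0 0 0 0.065; 0 0 0 -0.02 -0.005 0.02 0.065; 0 0 0 -0.02 -0.005 0.02 0.065; 0 0 0 0 0 0 0.065"
}}

```text
t: 19.2
eef_pos: [0.6273, -0.1147, 0.1867]
ee_rot: [3.109, -0.292, -0.194]
force: [0.8, -0.0, 1.1]
width: 0.0649
gripper_force: 0.0
```

Run:
```python
from h import *
s,p,Rm=cur();print(s["t"],s["q"]);pre=GT+.09*AX;diff(pre,RG2)
print("grasp");diff(GT,RG2)
```

```text
19.2 [ 0.21429764  0.13204661 -0.45738513  0.21688804 -0.7364188   1.01483658]
turn [ 2.1 -3.7 -0.7] shift in current tool [-0.0069 -0.0191  0.0105] in target tool [-0.006  -0.0188  0.0116]
grasp
turn [ 2.1 -3.7 -0.7] shift in current tool [ 0.0152 -0.0225  0.0976] in target tool [ 0.0218 -0.0188  0.0972]
```

Request:
{"name": "move_arm", "arguments": {
  "rows": "1 -1.9 -0.3 0 0 0 0.065; 1.1 -1.8 -0.4 -0.003 -0.01 0 0.065; 0 0 0 -0.003 -0.009 0.011 0.065; 0 0 0 0 0 0 0.065"
}}

```text
t: 19.7
eef_pos: [0.6293, -0.0953, 0.1757]
ee_rot: [-3.141, -0.231, -0.181]
force: [-0.3, 0.6, -0.1]
width: 0.0649
gripper_force: 0.0
```

Run:
```python
from h import *
s,p,Rm=cur();print(s["t"],s["q"])
print("grasp");diff(GT,RG2)
```

```text
19.7 [ 0.21168739  0.17304922 -0.38028098  0.12055585 -0.80727279  1.10394441]
grasp
turn [-0.  -0.2  0.1] shift in current tool [0.0256 0.0007 0.0869] in target tool [0.0259 0.0006 0.0868]
```

Request:
{"name": "move_arm", "arguments": {
  "rows": "0 0 0 0.0065 0 0.022 0.065; 0 0 0 0.0065 0 0.022 0.065; 0 0 0 0.0065 0 0.022 0.065; 0 0 0 0.0065 0.001 0.021 0.065; 0 0 0 0 0 0 0.065"
}}

```text
t: 20.32
eef_pos: [0.6735, -0.1051, 0.0962]
ee_rot: [-3.141, -0.229, -0.181]
force: [-0.7, 0.8, -0.2]
width: 0.065
gripper_force: 0.0
```

Run:
```python
from h import *
s,p,Rm=cur();print(s["t"],s["force"],s["q"]);diff(GT,RG2)
wp,d=arm.grab_frame("wrist");cv2.imwrite("pics/w6.png",wp)
```

```text
20.325 [-0.70030871  0.75035117 -0.2045778 ] [ 0.17721894  0.32096093 -0.38475917  0.13091634 -0.65443191  1.11693038]
turn [-0.  -0.1  0. ] shift in current tool [-0.0003 -0.001  -0.0008] in target tool [-0.0003 -0.001  -0.0008]
```

View pics/w6.png

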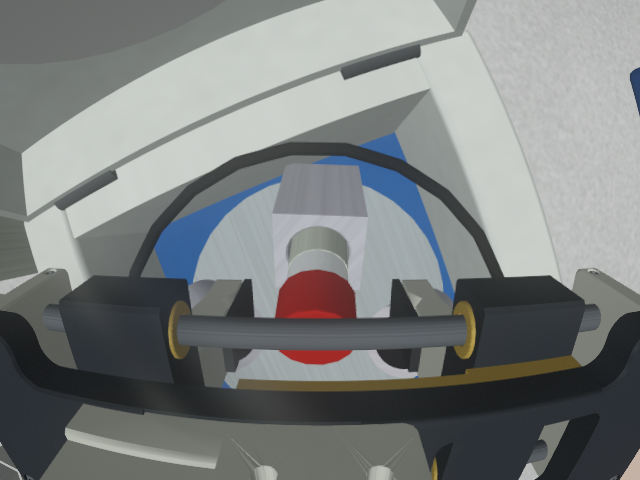

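The cap (277-357, 270-363) sits between the two pads (250 and 393). Closing on it.

Request:
{"name": "move_arm", "arguments": {
  "rows": "0 0 0 0 0 0 0.03; 0 0 0 0 0 0 0.03; 0 0 0 0 0 0 0.03; 0 0 0 0 0 0 0.03; 0 0 0 0 0 0 0.03",
  "squeeze": 20
}}

```text
t: 21.0
eef_pos: [0.6745, -0.1046, 0.0989]
ee_rot: [-3.14, -0.233, -0.181]
force: [-1.4, 1.0, 4.2]
width: 0.0347
gripper_force: 20.0
```

Request:
{"name": "move_arm", "arguments": {
  "rows": "0 0 0 -0.003 0 -0.0095 0.03; 0 0 0 -0.006 0 -0.019 0.03; 0 0 0 -0.006 0 -0.019 0.03; 0 0 0 -0.006 0 -0.019 0.03; 0 0 0 -0.0065 0 -0.019 0.03; 0 0 0 -0.006 0 -0.019 0.03; 0 0 0 0 0 -0.04 0.03; 0 0 0 0 0 0 0.03"
}}

```text
t: 22.0
eef_pos: [0.6105, -0.0928, 0.2358]
ee_rot: [-3.139, -0.238, -0.181]
force: [0.4, 0.0, -0.6]
width: 0.0346
gripper_force: 20.0
```

Run:
```python
from h import *
s,p,Rm=cur();print(s["t"],s["force"],s["width"],p,s["q"])
pic,d=arm.grab_frame("scene");cv2.imwrite("pics/s7.png",pic);w=cloud("scene",d)
hsv=cv2.cvtColor(pic,cv2.COLOR_BGR2HSV)
red=big(((hsv[...,0]<8)|(hsv[...,0]>172))&(hsv[...,1]>140));q=w[red];print(red.sum(),np.median(q,0))
print("in tool",np.median((q-p)@Rm,0), "exp axis in tool",Rm.T@AX)
```

```text
22.0 [ 0.37641095  0.03277419 -0.60968463] 0.03457494608802727 [ 0.61054983 -0.09278441  0.23584588] [ 0.22545971  0.09198536 -0.33202003  0.11300279 -0.92933487  1.10717138]
96 [nan nan nan]
in tool [nan nan nan] exp axis in tool [-0.29837323 -0.0035849  -0.95444254]
```

View pics/s7.png

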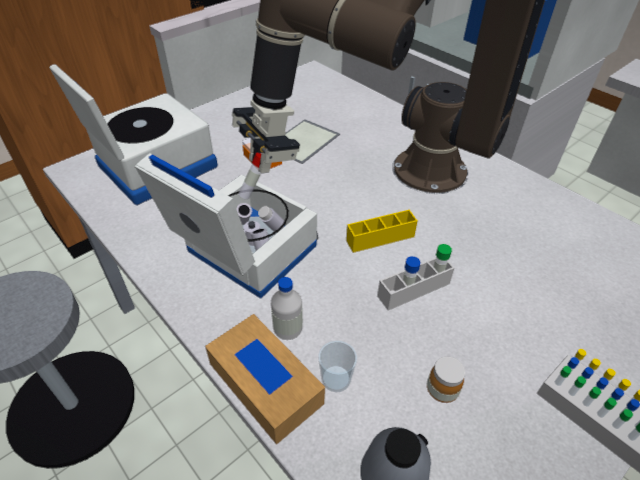

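The lid is open and the tube hangs from the gripper at (255,170), clear of the rotor. Next I work out the placement pose over the rack's free end compartment. Blue sits at +23 mm and green at -67 mm along the rack, so +69 mm is free.

```bash
cat >> h.py <<'E'
PC=np.array([.6745,-.1046,.0989]);RCL=R.from_euler('xyz',[-3.14,-.233,-.181]).as_matrix()
FT=RCL.T@(CAP-.115*AX-PC);AT=RCL.T@AX
S=np.array([.4955,.2772,0])
th=np.arctan2(-AT[0],-AT[2]);RP=Rt(np.radians(90)+np.arctan2(AT[0],AT[2])-np.pi if False else np.radians(90+13.3+0),-.2574)@np.diag([-1,-1,1.])
def place_R():
    # tilt alpha so that tube axis is vertical
    from scipy.optimize import brentq
    f=lambda a:(Rt(a,-.2574)@np.diag([-1,-1,1.])@AT)@np.array([np.cos(-.2574),np.sin(-.2574),0])
    a=brentq(f,np.radians(80),np.radians(140));return a,Rt(a,-.2574)@np.diag([-1,-1,1.])
E
sed -i '/^th=/d' h.py
python3 - <<'E'
from h import *
a,RP=place_R();print(np.degrees(a),RP@AT,FT)
s,p,Rm=cur();print("foot now",p+Rm@FT)
for h in(.18,.03,.006):
  t=S+[0,0,h]-RP@FT;print(h,t);diff(t,RP)
w=None
for n in("scene",):
  pic,d=arm.grab_frame(n);w=cloud(n,d);hsv=cv2.cvtColor(pic,cv2.COLOR_BGR2HSV)
  red=((hsv[...,0]<8)|(hsv[...,0]>172))&(hsv[...,1]>140);red[:,:220]=0;red[:,300:]=0;red[:120]=0;red[220:]=0
  print(red.sum(),np.nanmedian((w[red]-p)@Rm,0))
E
```

```text
107.65010597183709 [5.17462969e-04 1.96574997e-03 9.99997934e-01] [ 0.02936142 -0.00019692  0.05678863]
foot now [ 0.65092422 -0.0999478   0.18521063]
0.18 [0.48504363 0.2797489  0.24301784]
turn [  0.  -31.1   4.5] shift in current tool [-0.1823 -0.3441 -0.0525] in target tool [-0.2082 -0.3285  0.0563]
0.03 [0.48504363 0.2797489  0.09301784]
turn [  0.  -31.1   4.5] shift in current tool [-0.2173 -0.3437  0.0934] in target tool [-0.1627 -0.3285  0.1993]
0.006 [0.48504363 0.2797489  0.06901784]
turn [  0.  -31.1   4.5] shift in current tool [-0.2229 -0.3437  0.1168] in target tool [-0.1554 -0.3285  0.2221]
97 [ 0.01187595 -0.00702862 -0.04776201]
```

Request:
{"name": "move_arm", "arguments": {
  "rows": "0 -7.8 1.1 0 0 -0.005 0.03; 0 -7.8 1.1 0 0 -0.005 0.03; 0 -7.8 1.1 0 0 0 0.03; 0 -7.7 1.2 0 0 0 0.03; 0 0 0 0 0 0 0.03"
}}

```text
t: 22.72
eef_pos: [0.6081, -0.0931, 0.2356]
ee_rot: [3.137, 0.321, -0.261]
force: [-0.1, 0.3, -1.2]
width: 0.0348
gripper_force: 20.0
```

Run:
```python
from h import *
a,RP=place_R()
s,p,Rm=cur();print(s["t"],s["q"],s["width"],"foot now",p+Rm@FT);diff(S+[0,0,.18]-RP@FT,RP)
```

```text
22.725 [ 0.09200449  0.46240304  0.24464617 -0.10537627 -1.65628379  1.22526094] 0.034784366020987306 foot now [ 0.61772897 -0.09572836  0.17240606]
turn [ 0.2  0.7 -0.2] shift in current tool [-0.2066 -0.3287  0.0593] in target tool [-0.2061 -0.3292  0.0578]
```

Request:
{"name": "move_arm", "arguments": {
  "rows": "0 0.4 0 -0.026 -0.041 0.007 0.03; 0 0.3 0 -0.026 -0.041 0.007 0.03; 0 0 0 -0.026 -0.041 0.007 0.03; 0 0 0 -0.026 -0.041 0.007 0.03; 0 0 0 -0.026 -0.041 0.007 0.03; 0 0 0 -0.026 -0.041 0.007 0.03; 0 0 0 -0.025 -0.041 0.007 0.03; 0 0 0 -0.025 -0.041 0.008 0.03"
}}

```text
t: 23.72
eef_pos: [0.4839, 0.2801, 0.2472]
ee_rot: [3.14, 0.298, -0.258]
force: [0.8, 0.2, -0.9]
width: 0.0347
gripper_force: 20.0
```

Request:
{"name": "move_arm", "arguments": {
  "rows": "0 0 0 0 0 0 0.03; 0 0 0 0 0 0 0.03"
}}

```text
t: 23.98
eef_pos: [0.4845, 0.2787, 0.2471]
ee_rot: [3.139, 0.298, -0.258]
force: [-0.4, -0.7, -0.5]
width: 0.0349
gripper_force: 20.0
```

Run:
```python
from h import *
a,RP=place_R()
s,p,Rm=cur();print(s["t"],s["q"],s["width"],"foot now",p+Rm@FT);diff(S+[0,0,.18]-RP@FT,RP)
pic,d=arm.grab_frame("scene");cv2.imwrite("pics/s8.png",cv2.resize(pic[130:340,300:580],(800,600)))
wp,d=arm.grab_frame("wrist");print("foot px",wproj(p+Rm@FT),"slot floor",wproj(S+[0,0,.005]),"slot top",wproj(S+[0,0,.063]))
cv2.imwrite("pics/w8.png",wp)
```

```text
23.975 [ 0.68578788  0.30007045  0.08824332 -0.23900715 -1.54005904  0.65666297] 0.034875851566238535 foot now [0.49552936 0.27586267 0.18416162]
turn [ 0.1 -0.6 -0. ] shift in current tool [ 0.0014 -0.0012  0.0038] in target tool [ 0.0015 -0.0012  0.0038]
foot px [319.41080033 204.25522477] slot floor [318.74463214 128.30542235] slot top [318.44850052 145.17736982]
```

View pics/s8.png

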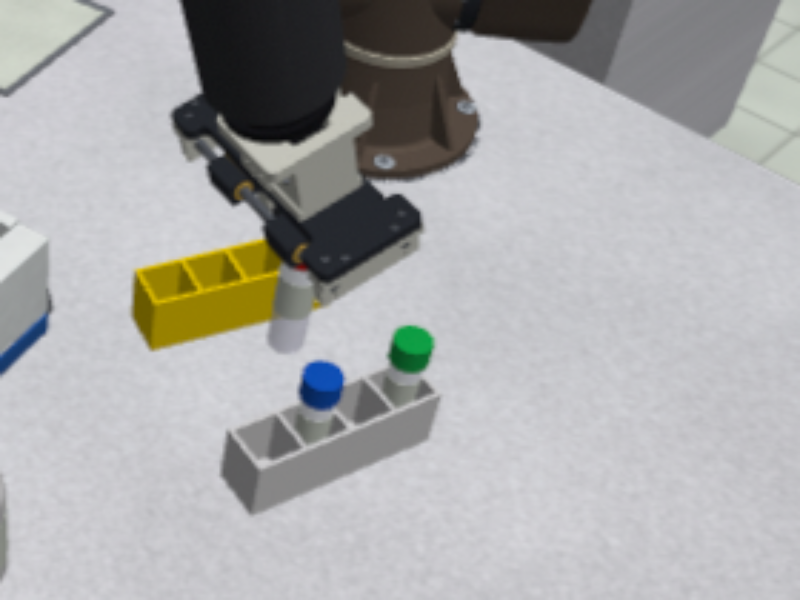

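The crop shows the tube upright in the gripper at (290,310). The rack's near-end compartment at (262,440) is free, blue is at (322,385) and green at (411,348). That was my last picture, so I check tube tilt and slot position from depth numbers.

Run:
```python
from h import *
s,p,Rm=cur()
f=p+Rm@FT
for n in("scene","top","wrist"):
  pic,d=arm.grab_frame(n)
  if n!="wrist": w=cloud(n,d)
  else:
    m=arm.camera_model("wrist");K=m["mtx"];M=m["mount"]
    v,u=np.mgrid[0:480,0:640];dx,dy=u-K[0,2],v-K[1,2];r=np.hypot(dx,dy)+1e-9;t=r/K[0,0]
    w=((np.stack([np.tan(t)*dx/r,np.tan(t)*dy/r,np.ones_like(t)],-1)*d[...,None])@M[:3,:3].T+M[:3,3])@Rm.T+p
  q=w.reshape(-1,3);q=q[np.isfinite(q).all(1)]
  k=(np.hypot(*(q[:,:2]-f[:2]).T)<.03)&(q[:,2]>.15)&(q[:,2]<.30);q=q[k]
  print(n,len(q))
  for z in np.arange(.16,.29,.01):
    j=q[abs(q[:,2]-z)<.005]
    if len(j)>3: print(round(z,2),len(j),np.round(np.median(j,0)[:2],4),np.round(j.min(0)[:2],3),np.round(j.max(0)[:2],3))
  k=(w[...,2]>.052)&(w[...,2]<.072)&(np.hypot(w[...,0]-.4296,w[...,1]-.2964)<.13)
  if k.sum()>50 and n!="top":
    m=big(k);r=rect(w[m][:,:2]);print("rack",m.sum(),r,np.round(cv2.boxPoints(r)))
```

```text
scene 387
0.18 5 [0.5097 0.2816] [0.505 0.27 ] [0.512 0.287]
0.19 41 [0.5089 0.2852] [0.491 0.269] [0.513 0.291]
0.2 43 [0.5085 0.2845] [0.49  0.266] [0.514 0.291]
0.21 46 [0.5086 0.2828] [0.491 0.266] [0.514 0.291]
0.22 35 [0.5082 0.2858] [0.495 0.27 ] [0.513 0.291]
0.23 53 [0.509  0.2833] [0.491 0.264] [0.514 0.292]
0.24 48 [0.5086 0.284 ] [0.495 0.269] [0.514 0.292]
0.25 46 [0.5085 0.2828] [0.496 0.265] [0.513 0.292]
0.26 38 [0.5089 0.2826] [0.5   0.262] [0.512 0.29 ]
0.27 23 [0.5089 0.2828] [0.504 0.27 ] [0.512 0.295]
0.28 9 [0.5109 0.2875] [0.508 0.284] [0.513 0.296]
rack 751 ((429.5601501464844, 294.81402587890625), (54.50204849243164, 191.55355834960938), 75.1917495727539) [[330. 293.]
 [515. 244.]
 [529. 297.]
 [344. 346.]]
top 8
wrist 10014
0.18 14 [0.5084 0.2718] [0.496 0.26 ] [0.511 0.287]
0.19 296 [0.5087 0.2707] [0.494 0.26 ] [0.511 0.288]
0.2 343 [0.5084 0.2702] [0.494 0.26 ] [0.511 0.287]
0.21 377 [0.5084 0.271 ] [0.493 0.26 ] [0.511 0.288]
0.22 371 [0.5085 0.2703] [0.494 0.26 ] [0.511 0.287]
0.23 495 [0.5089 0.2709] [0.495 0.26 ] [0.511 0.287]
0.24 551 [0.5087 0.2706] [0.494 0.26 ] [0.511 0.287]
0.25 634 [0.5085 0.2709] [0.494 0.26 ] [0.511 0.288]
0.26 810 [0.5076 0.2712] [0.492 0.26 ] [0.51  0.289]
0.27 724 [0.5071 0.2713] [0.492 0.245] [0.512 0.301]
0.28 1699 [0.5094 0.2707] [0.491 0.245] [0.515 0.301]
rack 1487 ((470.8454284667969, 281.0062255859375), (50.666378021240234, 99.63452911376953), 75.42501068115234) [[416. 269.]
 [513. 244.]
 [525. 293.]
 [429. 318.]]
```

The tube is vertical to within a millimetre, and its axis at about (0.4965, 0.274) lies over the slot centre at about (0.495, 0.275). Lowering.

Request:
{"name": "move_arm", "arguments": {
  "rows": "0 0 0 0.006 -0.001 0.0238 0.03; 0 0 0 0.0075 0 0.0238 0.03; 0 0 0 0.0075 0 0.0238 0.03; 0 0 0 0.0075 0 0.0238 0.03; 0 0 0 0.0075 0 0.0238 0.03; 0 0 0 0.0075 0 0.0238 0.03; 0 0 0 0 0 0 0.03"
}}

```text
t: 25.1
eef_pos: [0.4839, 0.2784, 0.096]
ee_rot: [3.136, 0.301, -0.261]
force: [-0.6, 0.0, -1.3]
width: 0.0347
gripper_force: 20.0
```

Run:
```python
from h import *
s,p,Rm=cur();print(s["t"],s["force"],"foot now",p+Rm@FT,Rm@AT)
```

```text
25.1 [-0.6256991   0.02619877 -1.33604537] foot now [0.49466288 0.27540821 0.03305267] [-0.00447425  0.00877864  0.99995146]
```

Request:
{"name": "move_arm", "arguments": {
  "rows": "0 0 0 0.003 0 0.0095 0.03; 0 0 0 0.003 0 0.0095 0.03; 0 0 0 0.0015 0 0.005 0.03; 0 0 0 0 0 0 0.03"
}}

```text
t: 25.6
eef_pos: [0.4847, 0.2795, 0.0723]
ee_rot: [3.139, 0.299, -0.259]
force: [-0.1, -1.0, -0.6]
width: 0.0346
gripper_force: 20.0
```

Request:
{"name": "move_arm", "arguments": {
  "rows": "0 0 0 0.001 0 0.002 0.03; 0 0 0 0 0 0 0.03"
}}

```text
t: 25.85
eef_pos: [0.4853, 0.2796, 0.0705]
ee_rot: [3.139, 0.299, -0.259]
force: [0.1, -0.8, -0.6]
width: 0.0349
gripper_force: 20.0
```

Request:
{"name": "move_arm", "arguments": {
  "rows": "0 0 0 0.001 0 0.002 0.03; 0 0 0 0 0 0.001 0.03; 0 0 0 0 0 0 0.03"
}}

```text
t: 26.22
eef_pos: [0.4861, 0.2796, 0.0685]
ee_rot: [3.14, 0.297, -0.258]
force: [0.4, 0.1, 8.3]
width: 0.0345
gripper_force: 20.0
```

Request:
{"name": "move_arm", "arguments": {
  "rows": "0 0 0 0 0 0 0.055; 0 0 0 0 0 0 0.055; 0 0 0 0 0 0 0.055; 0 0 0 0 0 0 0.055"
}}

```text
t: 26.72
eef_pos: [0.4852, 0.2795, 0.0671]
ee_rot: [3.139, 0.299, -0.259]
force: [-0.1, 0.1, 0.4]
width: 0.0547
gripper_force: 0.0
```

Request:
{"name": "move_arm", "arguments": {
  "rows": "0 0 0 -0.006 0 -0.019 0.055; 0 0 0 -0.009 0 -0.029 0.055; 0 0 0 -0.012 0 -0.038 0.055; 0 0 0 -0.012 0 -0.038 0.055; 0 0 0 -0.012 0 -0.038 0.055; 0 0 0 0 0 0 0.055; 0 0 0 0 0 0 0.055; 0 0 0 0 0 0 0.055"
}}

```text
t: 27.72
eef_pos: [0.4839, 0.2798, 0.2365]
ee_rot: [3.138, 0.3, -0.259]
force: [0.1, 0.6, -0.0]
width: 0.0552
gripper_force: 0.0
```

```bash
python3 - <<'E'
from h import *
s,p,Rm=cur();print(s["t"],s["force"],p)
for n in("scene","top"):
  pic,d=arm.grab_frame(n);w=cloud(n,d);hsv=cv2.cvtColor(pic,cv2.COLOR_BGR2HSV)
  near=(np.hypot(w[...,0]-.43,w[...,1]-.29)<.13)&(w[...,2]>.085)&(w[...,2]<.14)&(hsv[...,1]>120)
  for c,k in(("red",(hsv[...,0]<8)|(hsv[...,0]>172)),("blue",(hsv[...,0]>100)&(hsv[...,0]<130)),("green",(hsv[...,0]>45)&(hsv[...,0]<90))):
    q=w[near&k]
    if len(q): print(n,c,len(q),np.round(np.median(q,0),4),"zmax",np.round(np.percentile(q[:,2],95),4),q.min(0).round(3),q.max(0).round(3))
E
python3 lid.py
```

```text
27.725 [ 0.05390609  0.62802571 -0.00693306] [0.48390555 0.27978795 0.23650178]
scene red 205 [0.5042 0.2819 0.1182] zmax 0.1217 [0.482 0.262 0.095] [0.519 0.296 0.124]
scene blue 200 [0.4574 0.2932 0.1183] zmax 0.122 [0.431 0.273 0.098] [0.47  0.307 0.123]
scene green 188 [0.3679 0.3161 0.1178] zmax 0.1217 [0.344 0.296 0.098] [0.382 0.33  0.123]
top red 1 [0.5087 0.2899 0.1225] zmax 0.1225 [0.509 0.29  0.123] [0.509 0.29  0.123]
top blue 105 [0.4512 0.287  0.1216] zmax 0.1263 [0.436 0.273 0.102] [0.466 0.306 0.129]
top green 99 [0.3641 0.3105 0.121 ] zmax 0.1259 [0.349 0.296 0.098] [0.379 0.328 0.129]
27.825 [-0.01600381  0.47608169  0.04958079] [0.48404932 0.27984819 0.2363356 ] [ 0.68717457  0.30711866  0.07388615 -0.24013603 -1.5208413   0.659071  ]
180 0.1779 117 210 0.1842 157 240 0.1897 166 270 0.194 176 300 0.1997 181 330 0.2053 173 360 0.1884 198 390 None 0
```

The red cap stands at the same height as the blue and green caps (0.12 m). Neither of those has moved, the lid is fully open, and the arm is clear. Handing in.

```bash
python3 -c "
from station import arm
print(arm.job_done())"
```

```text
the job is handed in; nothing more can be done
None
```

Job handed in at about 28 s: by my last measurements the lid stands fully open on its own and the red-capped tube stands upright, released, in the rack's free end compartment; no verdict came back.

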